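Fetch the cone and hand nut from behind the cans

TASK

The balancing spindle needs its steel centring cone and its hand nut, which stand at the back of the parts rack behind the spray can and the paste jar. First stand both the can and the jar in the shallow tray, then put the cone wide end down over the spindle until it sits on the base, then the nut over the spindle so that it sits on the cone, and finally put the can and the jar each back on the spot in the rack where it stood at the start. Set everything down upright without dropping it, and leave the clamp jaw and the pressure gauge where they are.

Things in the scene. Friction and masses are not known exactly. Their poses are not given: they have to be found in the camera images.
- rack: Low fixed grey rack with a plywood floor, 160 mm deep (its x) by 230 wide (its y); origin under its centre, z up. Floor 10 mm above the table; front (-x) and side rims 20 mm high, back panel (+x) 45 mm, all 4 mm thick. Front row (x about -29 mm): can and jar in either order at y about +52 and -52 mm. Back row (x about +31): cone and nut in either order, same y; 5 to 10 mm between the rows.
- tray: Shallow fixed dark steel tray at one side of the rack (left or right), 220 mm (its x) by 150 mm (its y), rim 14 mm high and 4 mm thick, floor 4 mm above the table; origin at the centre of its underside. The place to set the can and the jar aside; any spot in it will do.
- stand: Fixed balancing spindle at the other side: a round dark base, 120 mm across and 20 mm high, with an upright steel spindle 19 mm in diameter in its centre that ends 105 mm above the table; its top 15 mm taper to 8 mm in diameter. Origin at the centre of its underside, on the spindle's axis.
- can: Spray can, white and grey with black cap, upright, 50 mm in diameter up to 118 mm, cap 44 mm in diameter up to 140 mm height; about 0.3 kg. Origin at the centre of its underside, z up.
- jar: Paste jar, white with a paper label and a grey lid, upright, 56 mm in diameter, 120 mm high (the lid, 56 mm in diameter, is the top 30 mm); about 0.35 kg. Origin at the centre of its underside, z up.
- cone: Hollow steel centring cone, standing wide end down, 50 mm high: foot 54 mm in diameter and 6 mm high, tapering to a plain neck 40 mm in diameter from 16 mm height to the top, to be gripped near its top; through bore 26 mm in diameter (wider below). About 0.25 kg. Origin at the centre of its underside, z up.
- nut: Black hand nut without a thread, a plain ridged ring 48 mm in diameter (52 mm over its ridges, which are for looks only) and 30 mm high with a 26 mm through bore; about 0.1 kg. Origin at the centre of its underside, z up.
- jaw: Loose aluminium clamp jaw, 50 by 45 mm and 54 mm high, between robot and rack; origin at the centre of its underside. Not part of the job.
- gauge: Loose round pressure gauge lying face up, 72 mm in diameter, 28 mm high, with a brass stem sticking out 38 mm, beyond the tray or stand on the left side of the rack; origin at the centre of its underside. Not part of the job.

How it is judged:
By the outcome, as a careful person would: the job done as asked, in the order asked, and still so for the second after the job is handed in, with the robot touching nothing.
It also fails if it takes over 138 s, if anything falls off the work surface, if the arm or the gripper's body presses on something with over 40 N, if the wrist force passes 120 N, or if a joint passes its speed limit or range.

ROBOT

A 6-joint arm with a two-finger parallel gripper is mounted at the origin on the work surface. World frame = base frame: x ahead of the robot, y to its left, z up, the work surface at z = 0. Lengths are in m, angles in rad, forces in N, time in s.
With the tool pointing down it reaches from about 0.3 to 0.875 m from the base axis. Payload 6.4 kg.
Tool frame: the origin (TCP) lies between the finger pads; the fingertips stand 11 mm ahead of it and the grasp point (between the pads) lies 8 mm behind it (ctrl.tcp_to_tips is the distance from the TCP to the fingertips, in m); x points along the fingers, z is the direction in which the jaws open and shut, and the axes are right-handed (so a half turn about x gives the same grasp; the last joint's range is limited). The gripper opens to 85 mm and grips with 20 to 120 N. Pads are 22 mm wide; open, the fingers measure 114 mm over their backs; the gripper's body (76 mm by 85 mm) begins 54 mm behind the grasp point. The pads swing forward as they close: fully open they stand 13 mm farther back than shut.
Start: joints at [0.957, 0.181, 1.607, -0, 1.354, -0.206], TCP at [0.228, 0.528, 0.242] pointing down, gripper open.
Joint ranges: [-2.99, 2.99], [-0.89, 2.07], [0.3, 2.58], [-1.14, 4.28], [0, 2.63], [-3.12, 3.12]. Speed limits (rad/s): [2.57, 2.57, 3.01, 3.14, 3.14, 3.14].

INTERFACE

Orientations are given as a unit quaternion [w, x, y, z].
In Python, from bench import ctrl, eyes, hand_in gives the robot as it stands. The module is installed in compiled form; this text tells all that it offers.
- The arm moves only by the tool step_arm, never from a script. Its arguments are lists of equal length, an entry for each row: "xyz": the shift along the world's x, y, z in mm, a list of three; "spin": the turn about the world's z in rad; "fingers": the opening in per cent of the stroke, from 0 (shut) to 100 (fully open). A call has 1 to 10 rows; each row is the pose to reach, as a shift and turn from the pose commanded when the call began; what a row does not reach only later rows make up. A row lasts 1/10 s, in which the tool goes at most 50 mm and 8.59 degrees, less where a joint would pass 70% of its speed; a pose out of reach is approached as far as the arm can. A call with a gripper value outside its range is refused whole. The fingers move at their own pace and stop on an object; the grip force is fixed at half the most. Time passes only in rows, so rows that repeat a pose let the fingers close. It gives the time, the measured TCP pose, the force and the opening at its end, in the units of the state.
- ctrl.get_obs(): the state, without advancing time (a new reading comes with each control period).
- eyes.camera(name): name is "scene" or "top"; returns the picture (384x512x3 uint8, red, green, blue); there is no depth.
- eyes.camera_model(name): a dict with "vertical_fov" (degrees; the focal length in pixels is half the picture's height over the tangent of half this angle, whatever the lens; pixels are square), "cx", "cy" (the principal point, pixels), "dist_coeffs" ([k1, k2, p1, p2, k3] as OpenCV has them; the pictures are not rectified), "pose" (4x4, takes a point from camera to world coordinates). Camera axes: x right, y up, looking along -z (the intrinsics and any distortion apply to the point x, -y, -z); pixel columns grow to the right and rows downward; lengths in m; the calibration is good to about 2 mm. A picture is of the moment at which its call begins. camera_model takes no time and is no camera call.
- hand_in(): hands the job in, once; it reports no verdict.
The state is a dict: "time_s": time; "q": joint angles; "dq": joint speeds; "joint_efforts": joint torques, N m; "eef_pos": TCP position; "eef_rot": TCP orientation; "wrist_force": force on the tool from outside, world axes, zero at the start; "torque": the same for the moment, N m; "opening": opening from 0.0 (shut) to 1.0 (fully open).
Only numpy, scipy, OpenCV 4.12 (cv2) and the standard library are available. Lean on these libraries where they do the work, as an engineer would, in place of code of your own. Each camera call takes 0.05 s, during which the arm holds its last target.

## Working session

There is one attempt and no reset: what is moved stays moved. The work goes in short steps, Python scripts to look and compute and a tool call to move; the robot and the scene stay as the last step left them, time stands still between calls to the robot, and variables do not carry over. Pictures are saved under pics/ and viewed, and the job is handed in when it is done.

Besides the shell and the picture viewer there is one more tool, called after "Emit:" by a JSON object that holds its "fn" and its "kwargs", one argument or row to a line. step_arm: Moves the arm, as the interface text tells. Its arguments: {"type":"object","properties":{"xyz":{"type":"array"},"spin":{"type":"array"},"fingers":{"type":"array"}},"required":["xyz","spin","fingers"]}

```bash
mkdir -p pics; ls
python3 - <<'E'
from bench import ctrl, eyes
import cv2
o=ctrl.get_obs();print({k:(v if not hasattr(v,'round') else v) for k,v in o.items()},ctrl.tcp_to_tips)
for n in("scene","top"):
    cv2.imwrite(f"pics/{n}0.png",eyes.camera(n)[:,:,::-1]); print(n,eyes.camera_model(n))
E
```

```text
pics
{'time_s': 0.0, 'q': array([ 9.56685793e-01,  1.81531070e-01,  1.60800338e+00,  2.13990810e-05,
        1.35381548e+00, -2.06329579e-01]), 'dq': array([-0.00157242,  0.00011475,  0.00282068,  0.0012162 ,  0.00177927,
       -0.00065523]), 'joint_efforts': array([-2.34770014e-04, -4.44887710e+01, -3.51322389e+01, -3.63818281e-04,
        9.24230117e-03,  4.59272871e-05]), 'eef_pos': array([0.2277087 , 0.52740866, 0.24139199]), 'eef_rot': array([ 0.59030338, -0.38862202,  0.59146495,  0.38818044]), 'wrist_force': array([ 0.05609595, -0.75960283,  0.59602823]), 'torque': array([0.01564299, 0.01001024, 0.01189101]), 'opening': 0.9999487027907432} 0.011
scene {'vertical_fov': 47.05797608820412, 'cx': 257.44612374622915, 'cy': 185.92443513938588, 'dist_coeffs': array([-0.01699902,  0.        ,  0.        ,  0.        ,  0.        ]), 'pose': array([[ 0.36569265, -0.79696189,  0.48075008,  1.08257095],
       [ 0.93067682,  0.31892043, -0.17924957, -0.20993419],
       [-0.01046594,  0.51297321,  0.85834081,  1.02719327],
       [ 0.        ,  0.        ,  0.        ,  1.        ]])}
top {'vertical_fov': 55.75800322153386, 'cx': 257.7183061632436, 'cy': 189.05595472489605, 'dist_coeffs': array([-0.03068904,  0.        ,  0.        ,  0.        ,  0.        ]), 'pose': array([[ 1.94978518e-02,  9.71464171e-01, -2.36383584e-01,
         3.27220730e-01],
       [-9.99809453e-01,  1.87218845e-02, -5.52701870e-03,
        -8.52187487e-03],
       [-9.43754478e-04,  2.36446307e-01,  9.71644098e-01,
         9.16968100e-01],
       [ 0.00000000e+00,  0.00000000e+00,  0.00000000e+00,
         1.00000000e+00]])}
```

View pics/scene0.png

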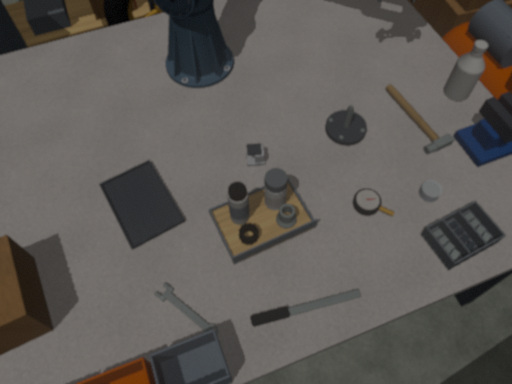

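View pics/top0.png

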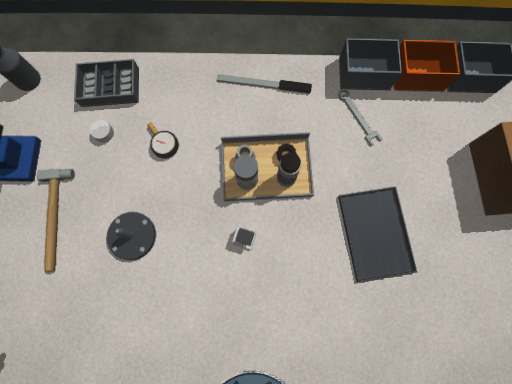

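The scene picture shows the rack near (262,222), with the can (cap at 237,190) in front of the nut (249,233) and the jar (276,178) in front of the cone (288,214). In the top picture the tray is on the right (376,235) and the stand on the left (131,236), with the gauge beyond the stand and the jaw at (243,237). I'll zoom in to measure.

```bash
cat > h.py <<'E'
import numpy as np, cv2, time
from bench import eyes
def K(m):
    f=192/np.tan(np.radians(m["vertical_fov"])/2); return np.array([[f,0,m["cx"]],[0,f,m["cy"]],[0,0,1.]])
def ray(n,uv):
    m=eyes.camera_model(n); p=cv2.undistortPoints(np.array(uv,float).reshape(-1,1,2),K(m),np.array(m["dist_coeffs"])).reshape(-1,2)
    d=np.c_[p[:,0],-p[:,1],-np.ones(len(p))]@m["pose"][:3,:3].T
    return m["pose"][:3,3],d
def onz(n,uv,z):
    c,d=ray(n,uv); return c+d*((z-c[2])/d[:,2])[:,None]
def proj(n,P):
    m=eyes.camera_model(n);T=m["pose"];q=(np.array(P,float).reshape(-1,3)-T[:3,3])@T[:3,:3]
    q=q*[1,-1,-1]
    return cv2.projectPoints(q.reshape(-1,1,3),np.zeros(3),np.zeros(3),K(m),np.array(m["dist_coeffs"]))[0].reshape(-1,2)
def crop(img,x0,y0,x1,y1,s,fn):
    cv2.imwrite(fn,cv2.resize(img[y0:y1,x0:x1],None,fx=s,fy=s,interpolation=cv2.INTER_CUBIC))
E
python3 - <<'E'
from h import *
t=cv2.imread("pics/top0.png");s=cv2.imread("pics/scene0.png")
crop(t,212,125,322,205,7,"pics/t_rack.png")
crop(s,200,160,325,265,6,"pics/s_rack.png")
crop(t,95,125,185,265,4,"pics/t_stand.png")
crop(s,320,95,400,220,4,"pics/s_stand.png")
E
```

```text
(no output)
```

View pics/t_rack.png

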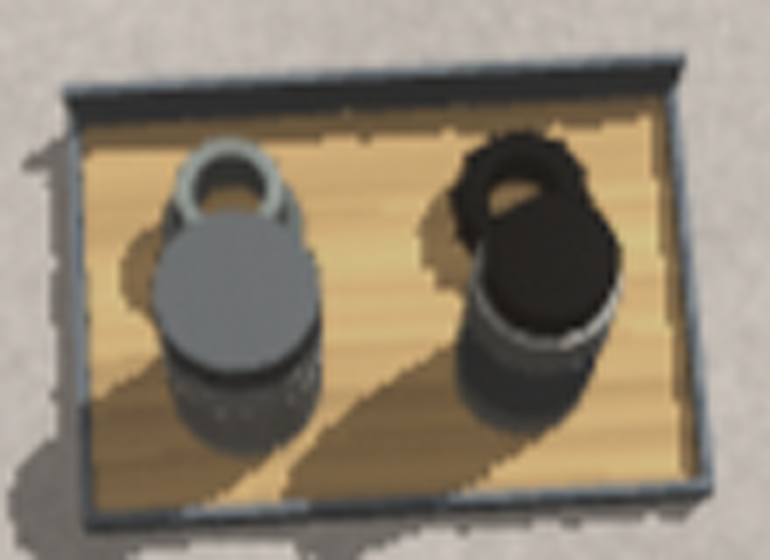

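View pics/s_rack.png

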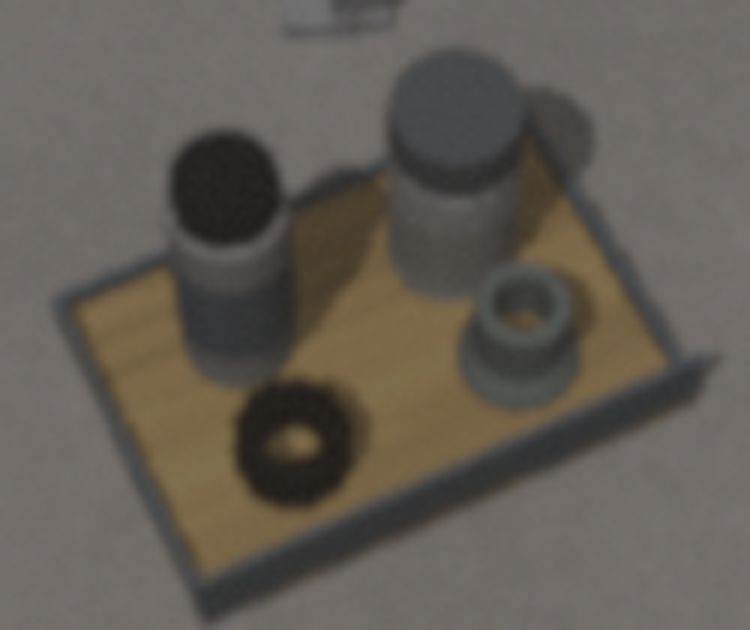

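View pics/t_stand.png

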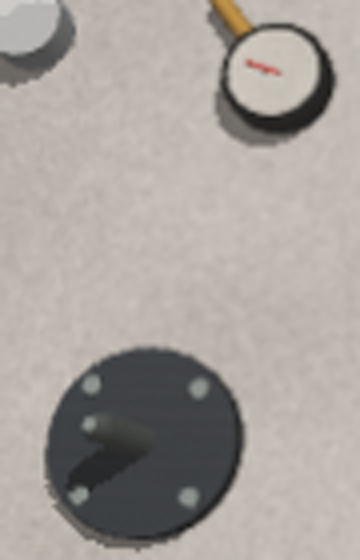

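View pics/s_stand.png

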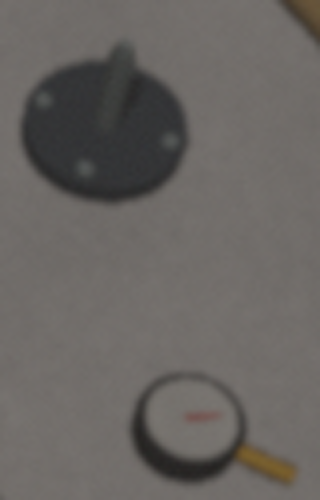

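Run:
```python
from h import *
np.set_printoptions(precision=4,suppress=True)
def c(n,x0,y0,s,X,Y,z): return onz(n,[(x0+(X+.5)/s-.5,y0+(Y+.5)/s-.5)],z)[0]
T=lambda X,Y,z:c("top",212,125,7,X,Y,z)
S=lambda X,Y,z:c("scene",200,160,6,X,Y,z)
print("jar",T(236,293,.13),S(458,107,.13))
print("can",T(550,267,.15),S(224,187,.15))
print("cone",T(229,193,.06),S(526,303,.06))
print("nut",T(520,197,.04),S(297,434,.04))
print("front corners",T(88,518,.02),T(706,488,.02)," back",T(68,93,.045),T(682,60,.045))
t2=lambda X,Y,z:c("top",95,125,4,X,Y,z); s2=lambda X,Y,z:c("scene",320,95,4,X,Y,z)
print("spindle tip",t2(89,424,.105),s2(123,44,.105))
print("base",t2(144,443,.02),s2(105,126,.02))
print("base bolts",t2((91+190)/2,(384+497)/2,.02),t2((78+199)/2,(495+388)/2,.02))
print("gauge",t2(275,70,.028),s2(193,415,.028))
# masks of base
t=cv2.imread("pics/top0.png").astype(int)
m=(t.max(2)<95).astype(np.uint8);m2=np.zeros_like(m);m2[200:270,100:165]=m[200:270,100:165]
cs=max(cv2.findContours(m2,0,1)[0],key=cv2.contourArea);print("base el",cv2.fitEllipse(cs))
# tray
m2=np.zeros_like(m);m2[180:290,330:425]=(t.max(2)<95)[180:290,330:425]
cs=max(cv2.findContours(m2,0,1)[0],key=cv2.contourArea);r=cv2.minAreaRect(cs);b=cv2.boxPoints(r);print("tray",r,onz("top",b,.014),onz("top",[r[0]],.01))
print("jaw",onz("top",[(244,237)],.054))
```

```text
jar [0.5709 0.0252 0.13  ] [0.5744 0.0272 0.13  ]
can [ 0.5752 -0.0748  0.15  ] [ 0.5857 -0.0754  0.15  ]
cone [0.6297 0.0317 0.06  ] [0.633 0.035 0.06 ]
nut [ 0.6373 -0.0734  0.04  ] [ 0.6445 -0.071   0.04  ]
front corners [0.519 0.081 0.02 ] [ 0.5345 -0.1424  0.02  ]  back [0.6726 0.0924 0.045 ] [ 0.6899 -0.1326  0.045 ]
spindle tip [0.4223 0.3113 0.105 ] [0.4226 0.3116 0.105 ]
base [0.4213 0.3092 0.02  ] [0.426  0.3114 0.02  ]
base bolts [0.4228 0.3115 0.02  ] [0.4221 0.3127 0.02  ]
gauge [0.6648 0.2452 0.028 ] [0.6642 0.2507 0.028 ]
base el ((130.9207763671875, 236.18905639648438), (45.11899185180664, 49.60660171508789), 51.462181091308594)
tray ((376.7459716796875, 233.73126220703125), (91.6377944946289, 61.181312561035156), 77.82854461669922) [[ 0.5342 -0.2065  0.014 ]
 [ 0.5713 -0.3627  0.014 ]
 [ 0.3458 -0.3947  0.014 ]
 [ 0.3131 -0.2466  0.014 ]] [[ 0.4384 -0.3038  0.01  ]]
jaw [[0.4195 0.0266 0.054 ]]
```

Run:
```python
from scipy.spatial.transform import Rotation as R
import numpy as np
q=[ 0.59030338, -0.38862202,  0.59146495,  0.38818044]
print(R.from_quat(q[1:]+q[:1]).as_matrix().round(3))
```

```text
[[-0.001 -0.918  0.397]
 [-0.001  0.397  0.918]
 [-1.     0.    -0.002]]
```

Emit:
{"fn": "step_arm", "kwargs": {
  "xyz": [
    [20,-28,0],
    [45,-65,0],
    [75,-105,0],
    [105,-150,0],
    [135,-195,0],
    [165,-240,0],
    [195,-285,0],
    [225,-330,0],
    [255,-372,0],
    [285,-415,0]
  ],
  "spin": [0.03,0.08,0.13,0.18,0.23,0.28,0.33,0.38,0.43,0.48],
  "fingers": [100,100,100,100,100,100,100,100,100,100]
}}

```text
time_s: 1.1
eef_pos: [0.4996, 0.131, 0.2422]
eef_rot: [0.481, -0.518, 0.481, 0.518]
wrist_force: [1.1, 0.2, 0.1]
opening: 1.0
```

Emit:
{"fn": "step_arm", "kwargs": {
  "xyz": [
    [22,-32,0],
    [40,-60,0],
    [52,-78,0],
    [58,-86,0],
    [58,-86,0],
    [58,-86,0]
  ],
  "spin": [0,0,0,0,0,0],
  "fingers": [100,100,100,100,100,100]
}}

```text
time_s: 1.7
eef_pos: [0.5564, 0.0477, 0.2419]
eef_rot: [0.481, -0.517, 0.482, 0.518]
wrist_force: [0.4, -0.2, -0.0]
opening: 0.998
```

Emit:
{"fn": "step_arm", "kwargs": {
  "xyz": [
    [8,-11,0],
    [16,-22,-10],
    [16,-22,-30],
    [16,-22,-50],
    [16,-22,-60],
    [16,-22,-60]
  ],
  "spin": [0,0,0,0,0,0],
  "fingers": [100,100,100,100,100,100]
}}

```text
time_s: 2.3
eef_pos: [0.5719, 0.0249, 0.1801]
eef_rot: [0.481, -0.517, 0.482, 0.519]
wrist_force: [-1.1, 1.1, -0.2]
opening: 1.003
```

Run:
```python
from h import *
t=eyes.camera("top")[:,:,::-1];s=eyes.camera("scene")[:,:,::-1]
a=cv2.resize(t[90:250,180:340],None,fx=2.5,fy=2.5);b=cv2.resize(s[120:280,180:340],None,fx=2.5,fy=2.5)
cv2.imwrite("pics/a1.png",np.hstack([a,b]))
```

```text
(no output)
```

View pics/a1.png

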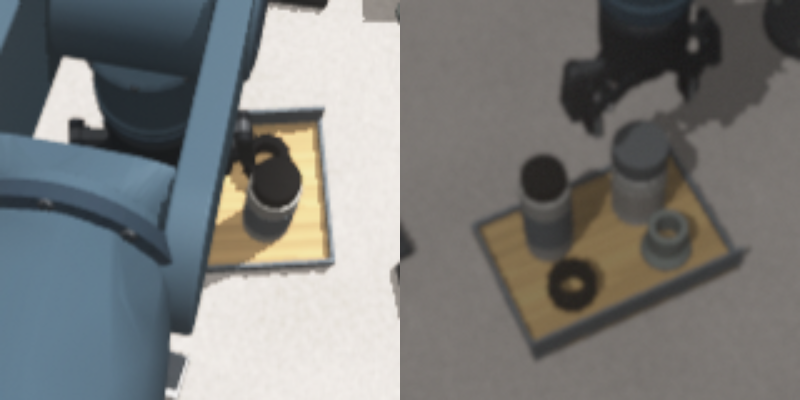

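The arm hides the jar from the top camera. In the scene view the open fingers straddle the jar (lid about 640,145 in the composite). I'm going down.

Emit:
{"fn": "step_arm", "kwargs": {
  "xyz": [
    [0,0,-15],
    [0,0,-35],
    [0,0,-55],
    [0,0,-70],
    [0,0,-82],
    [0,0,-92],
    [0,0,-95],
    [0,0,-95]
  ],
  "spin": [0,0,0,0,0,0,0,0],
  "fingers": [100,100,100,100,100,100,100,100]
}}

```text
time_s: 3.2
eef_pos: [0.573, 0.0249, 0.087]
eef_rot: [0.482, -0.518, 0.482, 0.518]
wrist_force: [0.0, 0.6, 0.0]
opening: 0.999
```

Emit:
{"fn": "step_arm", "kwargs": {
  "xyz": [
    [0,0,0],
    [0,0,0],
    [0,0,0],
    [0,0,0],
    [0,0,0],
    [0,0,0],
    [0,0,0],
    [0,0,0]
  ],
  "spin": [0,0,0,0,0,0,0,0],
  "fingers": [90,82,76,72,68,64,60,55]
}}

```text
time_s: 4.0
eef_pos: [0.5733, 0.0254, 0.0879]
eef_rot: [-0.482, 0.518, -0.481, -0.518]
wrist_force: [-1.1, 4.1, 5.4]
opening: 0.646
```

Emit:
{"fn": "step_arm", "kwargs": {
  "xyz": [
    [0,0,0],
    [0,0,0],
    [0,0,0],
    [0,0,0]
  ],
  "spin": [0,0,0,0],
  "fingers": [40,30,20,20]
}}

```text
time_s: 4.4
eef_pos: [0.5733, 0.0254, 0.0879]
eef_rot: [-0.482, 0.518, -0.481, -0.518]
wrist_force: [-0.7, 3.2, 5.6]
opening: 0.645
```

Emit:
{"fn": "step_arm", "kwargs": {
  "xyz": [
    [0,0,4],
    [0,0,12],
    [0,0,25],
    [0,0,42],
    [0,0,62],
    [0,0,85],
    [0,0,110],
    [0,0,130],
    [0,0,145],
    [0,0,150]
  ],
  "spin": [0,0,0,0,0,0,0,0,0,0],
  "fingers": [20,20,20,20,20,20,20,20,20,20]
}}

```text
time_s: 5.4
eef_pos: [0.5739, 0.0247, 0.2397]
eef_rot: [-0.482, 0.519, -0.481, -0.517]
wrist_force: [0.6, -0.4, -5.1]
opening: 0.646
```

Emit:
{"fn": "step_arm", "kwargs": {
  "xyz": [
    [-12,-10,5],
    [-30,-25,10],
    [-50,-50,10],
    [-70,-80,10],
    [-92,-115,10],
    [-112,-150,10],
    [-130,-185,10],
    [-148,-220,10],
    [-160,-250,10],
    [-170,-275,10]
  ],
  "spin": [0,0,0,0,0,0,0,0,0,0],
  "fingers": [20,20,20,20,20,20,20,20,20,20]
}}

```text
time_s: 6.4
eef_pos: [0.4016, -0.2514, 0.2467]
eef_rot: [0.482, -0.517, 0.482, 0.518]
wrist_force: [0.7, 0.4, -4.8]
opening: 0.646
```

Run:
```python
from h import *
from bench import ctrl
s=eyes.camera("scene")[:,:,::-1];o=ctrl.get_obs();print(o['eef_pos'],o['wrist_force'],o['opening'])
cv2.imwrite("pics/a2.png",cv2.resize(s,(768,576)))
```

```text
[ 0.40064833 -0.25467644  0.24678716] [-1.99866844 -4.65286878 -4.40465597] 0.6424620593550213
```

View pics/a2.png

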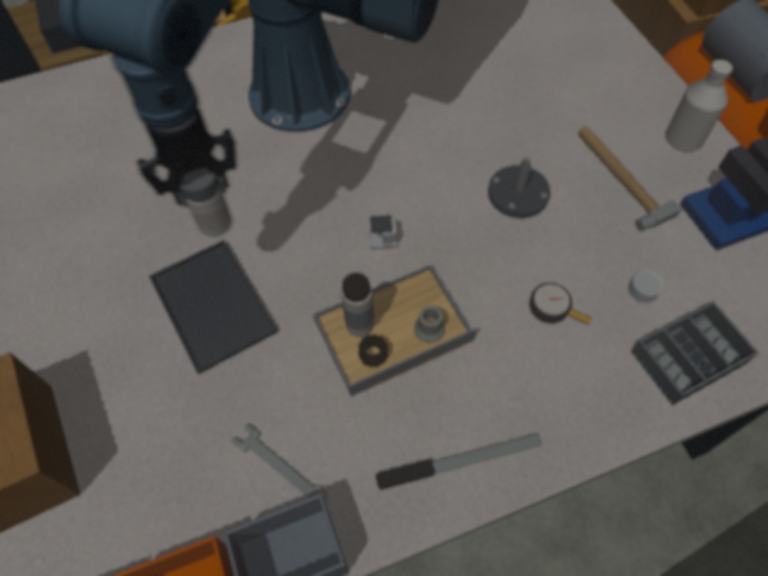

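The scene view shows the jar held upright at (205,205) above the tray's near end. The rack and its other parts are unmoved. I'm setting the jar down.

Emit:
{"fn": "step_arm", "kwargs": {
  "xyz": [
    [-5,-15,0],
    [-10,-35,-10],
    [-14,-52,-25],
    [-15,-58,-45],
    [-15,-58,-70],
    [-15,-58,-95],
    [-15,-58,-120],
    [-15,-58,-138],
    [-15,-58,-148],
    [-15,-58,-152]
  ],
  "spin": [0,0,0,0,0,0,0,0,0,0],
  "fingers": [20,20,20,20,20,20,20,20,20,20]
}}

```text
time_s: 7.45
eef_pos: [0.3874, -0.3073, 0.094]
eef_rot: [0.482, -0.517, 0.481, 0.519]
wrist_force: [-0.1, 0.8, -2.8]
opening: 0.64
```

Emit:
{"fn": "step_arm", "kwargs": {
  "xyz": [
    [0,0,0],
    [0,0,-2],
    [0,0,-4],
    [0,0,-5],
    [0,0,-6],
    [0,0,-7],
    [0,0,-7]
  ],
  "spin": [0,0,0,0,0,0,0],
  "fingers": [20,20,20,20,20,20,20]
}}

```text
time_s: 8.15
eef_pos: [0.388, -0.308, 0.0882]
eef_rot: [0.482, -0.518, 0.482, 0.518]
wrist_force: [-0.6, -0.9, -4.7]
opening: 0.641
```

Emit:
{"fn": "step_arm", "kwargs": {
  "xyz": [
    [0,0,-1],
    [0,0,-2],
    [0,0,-3],
    [0,0,-4],
    [0,0,-4],
    [0,0,-4]
  ],
  "spin": [0,0,0,0,0,0],
  "fingers": [20,20,20,20,20,20]
}}

```text
time_s: 8.75
eef_pos: [0.388, -0.3081, 0.0843]
eef_rot: [0.482, -0.518, 0.482, 0.518]
wrist_force: [0.2, 0.3, -4.3]
opening: 0.64
```

Emit:
{"fn": "step_arm", "kwargs": {
  "xyz": [
    [0,0,-0.5],
    [0,0,-1],
    [0,0,-1.5],
    [0,0,-1.5],
    [0,0,-1.5]
  ],
  "spin": [0,0,0,0,0],
  "fingers": [20,20,20,20,20]
}}

```text
time_s: 9.25
eef_pos: [0.388, -0.3081, 0.0828]
eef_rot: [0.482, -0.518, 0.482, 0.518]
wrist_force: [-0.2, -0.5, -4.9]
opening: 0.641
```

Emit:
{"fn": "step_arm", "kwargs": {
  "xyz": [
    [0,0,-0.5],
    [0,0,-1],
    [0,0,-1.5],
    [0,0,-1.5],
    [0,0,-1.5]
  ],
  "spin": [0,0,0,0,0],
  "fingers": [20,20,20,20,20]
}}

```text
time_s: 9.75
eef_pos: [0.3882, -0.3082, 0.0818]
eef_rot: [-0.482, 0.518, -0.482, -0.518]
wrist_force: [-1.7, 3.5, 5.8]
opening: 0.645
```

Emit:
{"fn": "step_arm", "kwargs": {
  "xyz": [
    [0,0,0],
    [0,0,0],
    [0,0,0],
    [0,0,0],
    [0,0,0],
    [0,0,0],
    [0,0,0],
    [0,0,0]
  ],
  "spin": [0,0,0,0,0,0,0,0],
  "fingers": [60,66,70,75,85,95,100,100]
}}

```text
time_s: 10.55
eef_pos: [0.3881, -0.3081, 0.0813]
eef_rot: [-0.482, 0.518, -0.482, -0.518]
wrist_force: [-0.4, -0.5, -0.6]
opening: 1.001
```

Emit:
{"fn": "step_arm", "kwargs": {
  "xyz": [
    [0,0,10],
    [0,0,30],
    [0,0,60],
    [0,0,90],
    [0,0,115],
    [0,0,130],
    [0,0,140]
  ],
  "spin": [0,0,0,0,0,0,0],
  "fingers": [100,100,100,100,100,100,100]
}}

```text
time_s: 11.25
eef_pos: [0.3885, -0.3086, 0.2237]
eef_rot: [-0.481, 0.519, -0.482, -0.517]
wrist_force: [-0.4, -0.1, 0.1]
opening: 0.997
```

Emit:
{"fn": "step_arm", "kwargs": {
  "xyz": [
    [15,15,0],
    [35,40,0],
    [55,65,0],
    [80,95,0],
    [105,125,0],
    [130,155,0],
    [150,182,0],
    [168,204,0],
    [182,222,0],
    [190,232,0]
  ],
  "spin": [0,0,0,0,0,0,0,0,0,0],
  "fingers": [100,100,100,100,100,100,100,100,100,100]
}}

```text
time_s: 12.25
eef_pos: [0.5785, -0.0744, 0.221]
eef_rot: [0.481, -0.518, 0.481, 0.518]
wrist_force: [-1.0, 0.1, 0.2]
opening: 0.995
```

Run:
```python
from h import *
from bench import ctrl
t=eyes.camera("top")[:,:,::-1];s=eyes.camera("scene")[:,:,::-1];o=ctrl.get_obs();print(o['eef_pos'],o['wrist_force'],o['opening'])
cv2.imwrite("pics/a3.png",np.hstack([cv2.resize(s[110:310,90:340],(500,400)),cv2.resize(t[170:300,325:422],(298,400))]))
```

```text
[ 0.578335   -0.07500296  0.22102229] [-0.32642103 -0.67833191 -0.21835342] 0.9986911719740001
```

View pics/a3.png

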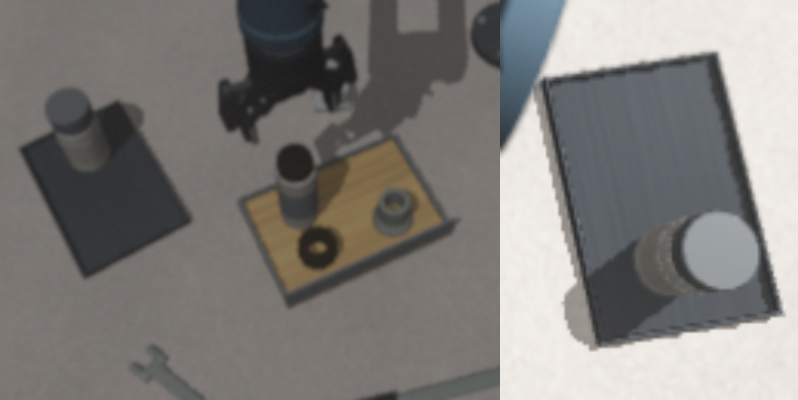

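The jar stands upright in the tray at its near end, and the gripper is over the can. I'm going down for the can.

Emit:
{"fn": "step_arm", "kwargs": {
  "xyz": [
    [0,0,-20],
    [0,0,-50],
    [0,0,-75],
    [0,0,-95],
    [0,0,-108],
    [0,0,-116],
    [0,0,-119],
    [0,0,-119]
  ],
  "spin": [0,0,0,0,0,0,0,0],
  "fingers": [100,100,100,100,100,100,100,100]
}}

```text
time_s: 13.15
eef_pos: [0.5782, -0.0764, 0.1026]
eef_rot: [-0.482, 0.518, -0.482, -0.518]
wrist_force: [0.4, -0.2, -0.9]
opening: 0.997
```

Emit:
{"fn": "step_arm", "kwargs": {
  "xyz": [
    [0,0,0],
    [0,0,0],
    [0,0,0],
    [0,0,0],
    [0,0,0],
    [0,0,0],
    [0,0,0],
    [0,0,0],
    [0,0,0],
    [0,0,0]
  ],
  "spin": [0,0,0,0,0,0,0,0,0,0],
  "fingers": [88,78,72,68,65,62,58,50,30,20]
}}

```text
time_s: 14.15
eef_pos: [0.5782, -0.0759, 0.1026]
eef_rot: [-0.482, 0.518, -0.481, -0.518]
wrist_force: [-0.9, 1.9, 5.7]
opening: 0.57
```

Emit:
{"fn": "step_arm", "kwargs": {
  "xyz": [
    [0,0,4],
    [0,0,12],
    [0,0,25],
    [0,0,42],
    [0,0,60],
    [-5,-12,70],
    [-13,-32,75],
    [-23,-55,75],
    [-35,-82,75],
    [-47,-110,75]
  ],
  "spin": [0,0,0,0,0,0,0,0,0,0],
  "fingers": [20,20,20,20,20,20,20,20,20,20]
}}

```text
time_s: 15.15
eef_pos: [0.53, -0.1876, 0.1777]
eef_rot: [-0.481, 0.518, -0.482, -0.518]
wrist_force: [0.4, 0.5, -2.3]
opening: 0.575
```

Emit:
{"fn": "step_arm", "kwargs": {
  "xyz": [
    [-12,-28,0],
    [-24,-55,0],
    [-33,-78,0],
    [-40,-95,-3],
    [-44,-105,-15],
    [-45,-109,-35],
    [-45,-109,-55],
    [-45,-109,-68],
    [-45,-109,-74],
    [-45,-109,-74]
  ],
  "spin": [0,0,0,0,0,0,0,0,0,0],
  "fingers": [20,20,20,20,20,20,20,20,20,20]
}}

```text
time_s: 16.15
eef_pos: [0.4856, -0.2945, 0.1023]
eef_rot: [0.482, -0.517, 0.482, 0.519]
wrist_force: [-0.7, -0.4, -2.8]
opening: 0.573
```

Emit:
{"fn": "step_arm", "kwargs": {
  "xyz": [
    [0,0,-1],
    [0,0,-2.5],
    [0,0,-3.5],
    [0,0,-4.5],
    [0,0,-4.5],
    [0,0,-4.5]
  ],
  "spin": [0,0,0,0,0,0],
  "fingers": [20,20,20,20,20,20]
}}

```text
time_s: 16.75
eef_pos: [0.4861, -0.2951, 0.0989]
eef_rot: [-0.482, 0.518, -0.482, -0.518]
wrist_force: [-0.4, 0.1, -2.5]
opening: 0.571
```

Emit:
{"fn": "step_arm", "kwargs": {
  "xyz": [
    [0,0,-0.5],
    [0,0,-1],
    [0,0,-1.5],
    [0,0,-1.5],
    [0,0,-1.5]
  ],
  "spin": [0,0,0,0,0],
  "fingers": [20,20,20,20,20]
}}

```text
time_s: 17.25
eef_pos: [0.486, -0.2951, 0.0972]
eef_rot: [0.482, -0.518, 0.482, 0.518]
wrist_force: [-0.5, 0.3, -2.7]
opening: 0.578
```

Emit:
{"fn": "step_arm", "kwargs": {
  "xyz": [
    [0,0,-0.5],
    [0,0,-1],
    [0,0,-1.5],
    [0,0,-1.5]
  ],
  "spin": [0,0,0,0],
  "fingers": [20,20,20,20]
}}

```text
time_s: 17.65
eef_pos: [0.4863, -0.2951, 0.0966]
eef_rot: [-0.482, 0.518, -0.482, -0.518]
wrist_force: [-2.2, 2.2, 4.5]
opening: 0.57
```

Emit:
{"fn": "step_arm", "kwargs": {
  "xyz": [
    [0,0,0],
    [0,0,0],
    [0,0,0],
    [0,0,0],
    [0,0,0],
    [0,0,0],
    [0,0,0],
    [0,0,0]
  ],
  "spin": [0,0,0,0,0,0,0,0],
  "fingers": [54,59,64,70,80,92,100,100]
}}

```text
time_s: 18.45
eef_pos: [0.486, -0.2951, 0.0958]
eef_rot: [-0.482, 0.518, -0.482, -0.518]
wrist_force: [-0.2, 0.5, 0.1]
opening: 0.997
```

Emit:
{"fn": "step_arm", "kwargs": {
  "xyz": [
    [0,0,10],
    [0,0,30],
    [0,0,60],
    [0,0,90],
    [0,0,115],
    [0,0,125],
    [0,0,130]
  ],
  "spin": [0,0,0,0,0,0,0],
  "fingers": [100,100,100,100,100,100,100]
}}

```text
time_s: 19.15
eef_pos: [0.4864, -0.2954, 0.2273]
eef_rot: [-0.482, 0.519, -0.482, -0.517]
wrist_force: [-0.1, 0.2, 0.2]
opening: 1.003
```

Run:
```python
from h import *
from bench import ctrl
t=eyes.camera("top")[:,:,::-1];s=eyes.camera("scene")[:,:,::-1];o=ctrl.get_obs();print(o['eef_pos'],o['wrist_force'],o['opening'])
cv2.imwrite("pics/t4raw.png",t);cv2.imwrite("pics/s4raw.png",s)
crop(t,212,125,322,205,7,"pics/t4.png")
crop(s,200,160,325,265,6,"pics/s4.png")
cv2.imwrite("pics/a4.png",np.hstack([cv2.resize(s[70:310,90:340],(500,480)),cv2.resize(t[170:300,325:422],(298,480))]))
```

```text
[ 0.48594619 -0.29503217  0.22575161] [-0.12003651 -0.3342636  -0.19039461] 1.0001670127804676
```

View pics/t4.png

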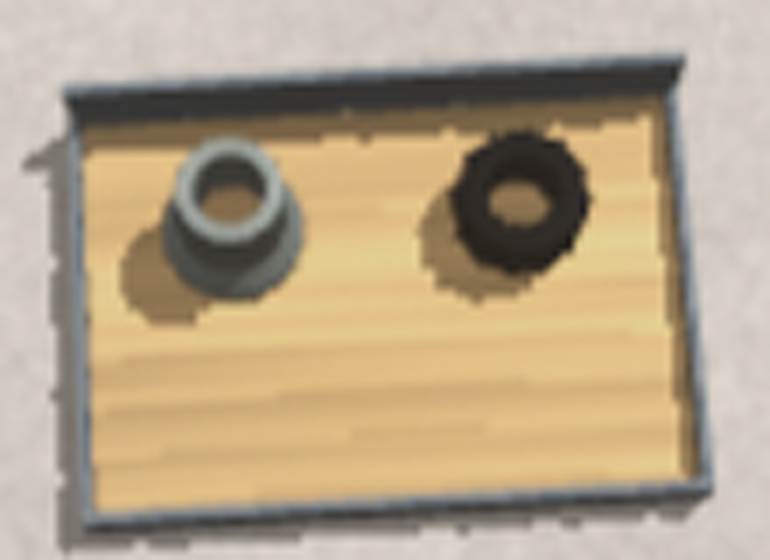

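View pics/s4.png

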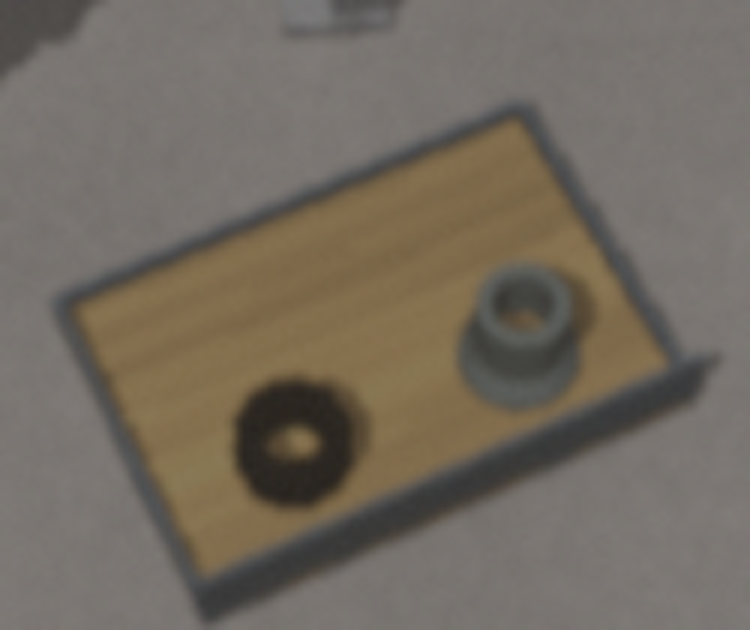

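View pics/a4.png

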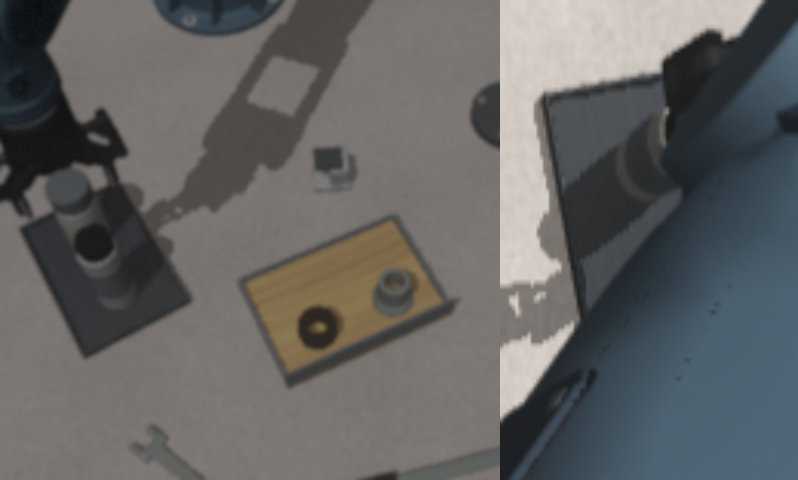

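Both stand upright in the tray (jar lid 70,190 and can cap 95,245 in the composite). The cone and nut are now in clear view: cone top ring at (229,193) and nut at (519,197) in the top crop, (526,304) and (297,430) in the scene crop. The two views agree to about 3 mm, so I use their mean. The cone is next.

Emit:
{"fn": "step_arm", "kwargs": {
  "xyz": [
    [10,20,0],
    [24,52,0],
    [40,88,0],
    [58,128,0],
    [76,170,0],
    [94,210,0],
    [110,247,0],
    [124,280,0],
    [136,308,0],
    [143,324,0]
  ],
  "spin": [0,0,0,0,0,0,0,0,0,0],
  "fingers": [100,100,100,100,100,100,100,100,100,100]
}}

```text
time_s: 20.25
eef_pos: [0.6286, 0.0314, 0.2237]
eef_rot: [0.481, -0.517, 0.482, 0.519]
wrist_force: [-0.1, -0.5, 0.2]
opening: 0.994
```

Emit:
{"fn": "step_arm", "kwargs": {
  "xyz": [
    [2,4,0],
    [2,4,-15],
    [2,4,-40],
    [2,4,-70],
    [2,4,-90],
    [2,4,-100],
    [2,4,-100],
    [2,4,-100]
  ],
  "spin": [0,0,0,0,0,0,0,0],
  "fingers": [100,100,100,100,100,100,90,85]
}}

```text
time_s: 21.05
eef_pos: [0.6313, 0.032, 0.1263]
eef_rot: [-0.482, 0.518, -0.482, -0.517]
wrist_force: [0.4, -0.2, 0.7]
opening: 0.853
```

Emit:
{"fn": "step_arm", "kwargs": {
  "xyz": [
    [0,0,-12],
    [0,0,-30],
    [0,0,-48],
    [0,0,-62],
    [0,0,-72],
    [0,0,-78],
    [0,0,-80],
    [0,0,-80]
  ],
  "spin": [0,0,0,0,0,0,0,0],
  "fingers": [85,85,85,85,85,85,85,85]
}}

```text
time_s: 21.85
eef_pos: [0.6313, 0.0329, 0.0459]
eef_rot: [-0.482, 0.518, -0.482, -0.518]
wrist_force: [-0.5, -0.2, -0.0]
opening: 0.852
```

Emit:
{"fn": "step_arm", "kwargs": {
  "xyz": [
    [0,0,0],
    [0,0,0],
    [0,0,0],
    [0,0,0],
    [0,0,0],
    [0,0,0],
    [0,0,0],
    [0,0,0],
    [0,0,0],
    [0,0,0]
  ],
  "spin": [0,0,0,0,0,0,0,0,0,0],
  "fingers": [75,65,60,56,53,50,47,40,20,10]
}}

```text
time_s: 22.85
eef_pos: [0.6312, 0.0329, 0.0463]
eef_rot: [-0.482, 0.518, -0.482, -0.518]
wrist_force: [-0.5, 0.7, 6.0]
opening: 0.447
```

Emit:
{"fn": "step_arm", "kwargs": {
  "xyz": [
    [0,0,4],
    [0,0,12],
    [0,0,25],
    [0,0,42],
    [0,0,62],
    [0,0,85],
    [0,0,108],
    [0,0,128],
    [0,0,142],
    [0,0,150]
  ],
  "spin": [0,0,0,0,0,0,0,0,0,0],
  "fingers": [10,10,10,10,10,10,10,10,10,10]
}}

```text
time_s: 23.85
eef_pos: [0.6318, 0.0329, 0.1984]
eef_rot: [-0.482, 0.519, -0.481, -0.517]
wrist_force: [0.1, 0.3, -2.4]
opening: 0.448
```

Emit:
{"fn": "step_arm", "kwargs": {
  "xyz": [
    [-10,13,0],
    [-26,35,0],
    [-46,62,0],
    [-68,92,0],
    [-92,123,0],
    [-116,155,0],
    [-138,184,0],
    [-158,210,0],
    [-175,233,0],
    [-190,252,0]
  ],
  "spin": [0,0,0,0,0,0,0,0,0,0],
  "fingers": [10,10,10,10,10,10,10,10,10,10]
}}

```text
time_s: 24.85
eef_pos: [0.4381, 0.2863, 0.1945]
eef_rot: [0.481, -0.517, 0.482, 0.519]
wrist_force: [0.6, -0.2, -2.5]
opening: 0.452
```

Emit:
{"fn": "step_arm", "kwargs": {
  "xyz": [
    [-10,14,-5],
    [-17,23,-12],
    [-20,27,-22],
    [-20,27,-32],
    [-20,27,-38],
    [-20,27,-40],
    [-20,27,-40]
  ],
  "spin": [0,0,0,0,0,0,0],
  "fingers": [10,10,10,10,10,10,10]
}}

```text
time_s: 25.55
eef_pos: [0.4213, 0.3113, 0.1553]
eef_rot: [0.482, -0.517, 0.482, 0.518]
wrist_force: [-0.3, -0.6, -1.9]
opening: 0.451
```

Run:
```python
from h import *
from bench import ctrl
o=ctrl.get_obs();print(o['eef_pos'],o['wrist_force'],o['opening'])
t=eyes.camera("top")[:,:,::-1];s=eyes.camera("scene")[:,:,::-1];o=ctrl.get_obs();print(o['eef_pos'],o['wrist_force'],o['opening'])
cv2.imwrite("pics/t5raw.png",t);cv2.imwrite("pics/s5raw.png",s)
cv2.imwrite("pics/a5.png",np.hstack([cv2.resize(s[60:160,300:400],(400,400),interpolation=2),cv2.resize(t[190:290,80:180],(400,400),interpolation=2)]))
```

```text
[0.42129283 0.31128625 0.15528506] [-0.28198866 -0.58489916 -1.87646321] 0.45055076012999773
[0.42160888 0.31163018 0.15604679] [ 0.53941833 -0.08998153 -0.71203477] 0.44885566814420874
```

View pics/a5.png

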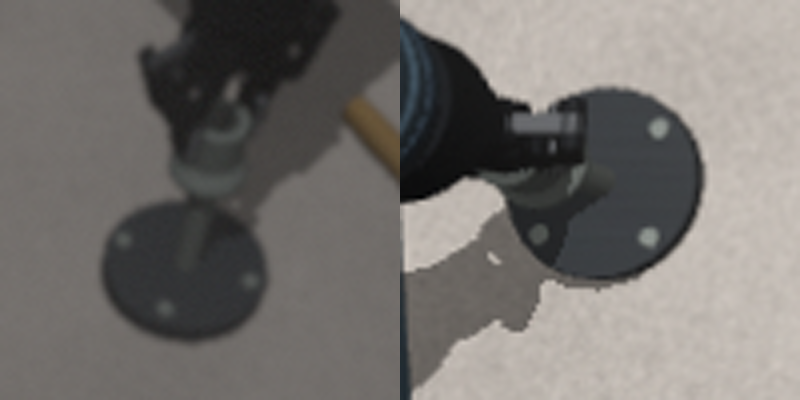

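Run:
```python
from h import *
s=cv2.imread("pics/s5raw.png");t=cv2.imread("pics/t5raw.png")
a=cv2.resize(s[80:120,330:380],None,fx=12,fy=12,interpolation=2)
a=cv2.convertScaleAbs(a,alpha=1.8)
cv2.imwrite("pics/s5.png",a)
b=cv2.resize(t[205:255,95:145],None,fx=12,fy=12,interpolation=2);b=cv2.convertScaleAbs(b,alpha=1.5)
cv2.imwrite("pics/t5.png",b)
th=np.linspace(0,2*np.pi,12,endpoint=False)
for n,x0,y0 in(("scene",330,80),("top",95,205)):
  print(n)
  for nm,r,z in(("foot",27,.120),("foottop",27,.126),("necktop",20,.170)):
    P=proj(n,np.c_[.4224+r/1e3*np.cos(th),.3114+r/1e3*np.sin(th),np.full(12,z)])
    Q=(P-[x0,y0]+.5)*12-.5;print(nm,"x",Q[:,0].min(),Q[:,0].max(),"y",Q[:,1].min(),Q[:,1].max())
```

```text
scene
foot x 139.54797031180624 380.7641828769956 y 178.8908534926349 359.32941978885805
foottop x 143.6006089477114 385.87419994673405 y 160.63273069293132 341.42512985357547
necktop x 206.75739555371365 392.1775021019605 y 45.11361056319123 180.92494623874256
top
foot x 92.53880098077605 381.94756492892407 y 157.41265140728228 449.48885027181757
foottop x 78.93892904240272 370.40928126705796 y 152.20158982635962 446.34289462549475
necktop x 12.617439209427857 240.41177823389364 y 151.20097503752766 380.98966220291504
```

View pics/s5.png

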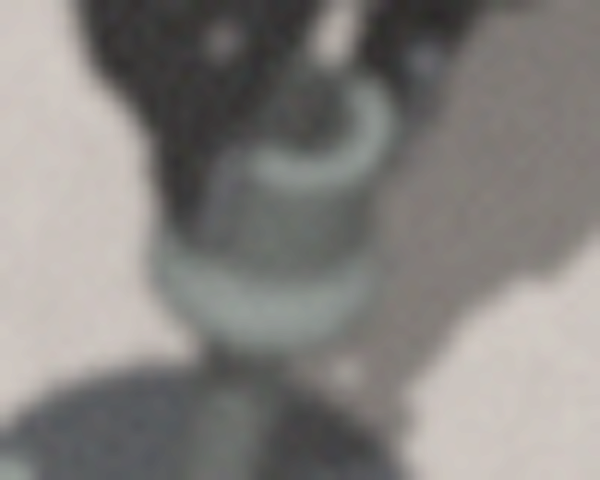

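View pics/t5.png

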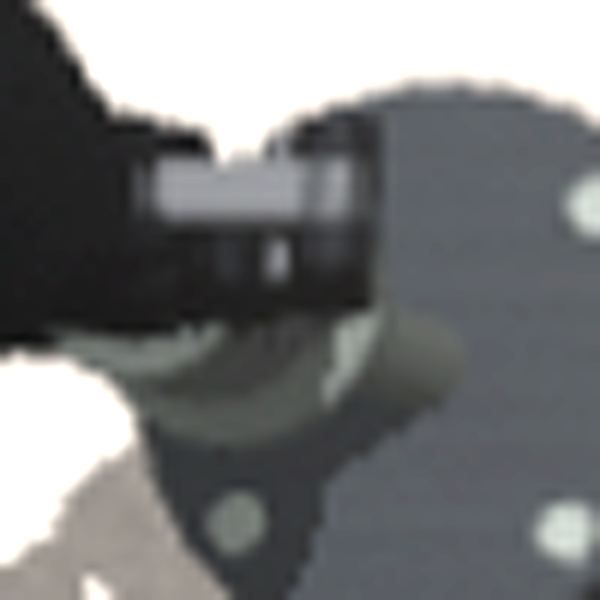

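The spindle rises into the cone's underside in both pictures. The foot edges (scene crop 153–382, top crop bottom at 447) are within about 1–1.5 mm of where they should be over the axis. I'm lowering it in stages and watching the force.

Emit:
{"fn": "step_arm", "kwargs": {
  "xyz": [
    [0,-0.5,-4],
    [0,-0.5,-9],
    [0,-0.5,-14],
    [0,-0.5,-19],
    [0,-0.5,-24],
    [0,-0.5,-28],
    [0,-0.5,-30]
  ],
  "spin": [0,0,0,0,0,0,0],
  "fingers": [10,10,10,10,10,10,10]
}}

```text
time_s: 26.35
eef_pos: [0.4208, 0.3113, 0.1252]
eef_rot: [0.481, -0.518, 0.482, 0.518]
wrist_force: [0.4, 0.5, -2.4]
opening: 0.449
```

Emit:
{"fn": "step_arm", "kwargs": {
  "xyz": [
    [0,0,-3],
    [0,0,-6],
    [0,0,-10],
    [0,0,-14],
    [0,0,-18],
    [0,0,-22],
    [0,0,-25]
  ],
  "spin": [0,0,0,0,0,0,0],
  "fingers": [10,10,10,10,10,10,10]
}}

```text
time_s: 27.05
eef_pos: [0.4209, 0.3113, 0.1003]
eef_rot: [0.481, -0.518, 0.482, 0.518]
wrist_force: [0.6, -0.5, -2.9]
opening: 0.452
```

Emit:
{"fn": "step_arm", "kwargs": {
  "xyz": [
    [0,0,-4],
    [0,0,-8],
    [0,0,-12],
    [0,0,-16],
    [0,0,-20],
    [0,0,-24],
    [0,0,-28],
    [0,0,-32],
    [0,0,-35],
    [0,0,-36]
  ],
  "spin": [0,0,0,0,0,0,0,0,0,0],
  "fingers": [10,10,10,10,10,10,10,10,10,10]
}}

```text
time_s: 28.05
eef_pos: [0.4208, 0.3113, 0.0643]
eef_rot: [0.481, -0.518, 0.482, 0.518]
wrist_force: [-0.9, 0.1, -1.2]
opening: 0.449
```

Emit:
{"fn": "step_arm", "kwargs": {
  "xyz": [
    [0,0,-2],
    [0,0,-4],
    [0,0,-5],
    [0,0,-6],
    [0,0,-7],
    [0,0,-7]
  ],
  "spin": [0,0,0,0,0,0],
  "fingers": [10,10,10,10,10,10]
}}

```text
time_s: 28.65
eef_pos: [0.4209, 0.3114, 0.0577]
eef_rot: [0.482, -0.518, 0.482, 0.518]
wrist_force: [-0.3, -0.3, -2.5]
opening: 0.452
```

Emit:
{"fn": "step_arm", "kwargs": {
  "xyz": [
    [0,0,-0.5],
    [0,0,-1],
    [0,0,-1.5],
    [0,0,-2],
    [0,0,-2]
  ],
  "spin": [0,0,0,0,0],
  "fingers": [10,10,10,10,10]
}}

```text
time_s: 29.15
eef_pos: [0.4211, 0.3114, 0.0562]
eef_rot: [-0.482, 0.518, -0.482, -0.518]
wrist_force: [-2.7, -1.8, 3.9]
opening: 0.45
```

Emit:
{"fn": "step_arm", "kwargs": {
  "xyz": [
    [0,0,0],
    [0,0,0],
    [0,0,0],
    [0,0,0],
    [0,0,0],
    [0,0,0],
    [0,0,0]
  ],
  "spin": [0,0,0,0,0,0,0],
  "fingers": [42,47,52,60,70,80,85]
}}

```text
time_s: 29.85
eef_pos: [0.4211, 0.3114, 0.0558]
eef_rot: [-0.482, 0.518, -0.482, -0.518]
wrist_force: [-0.1, 1.0, 0.1]
opening: 0.852
```

Emit:
{"fn": "step_arm", "kwargs": {
  "xyz": [
    [0,0,5],
    [0,0,18],
    [0,0,40],
    [0,0,65],
    [0,0,90],
    [0,0,112],
    [0,0,125],
    [0,0,130]
  ],
  "spin": [0,0,0,0,0,0,0,0],
  "fingers": [85,85,85,85,85,85,85,85]
}}

```text
time_s: 30.65
eef_pos: [0.4219, 0.3118, 0.188]
eef_rot: [-0.483, 0.518, -0.48, -0.517]
wrist_force: [-0.1, 1.0, -0.4]
opening: 0.849
```

Emit:
{"fn": "step_arm", "kwargs": {
  "xyz": [
    [6,-10,0],
    [20,-32,0],
    [38,-62,0],
    [58,-97,0],
    [80,-135,0],
    [102,-175,0],
    [124,-212,0],
    [145,-250,0],
    [165,-285,0],
    [183,-317,0]
  ],
  "spin": [0,0,0,0,0,0,0,0,0,0],
  "fingers": [85,85,85,85,85,85,85,85,85,85]
}}

```text
time_s: 31.65
eef_pos: [0.6039, -0.0084, 0.1839]
eef_rot: [0.481, -0.517, 0.482, 0.518]
wrist_force: [0.5, -0.0, -0.6]
opening: 0.847
```

Run:
```python
from h import *
from bench import ctrl
t=eyes.camera("top")[:,:,::-1];s=eyes.camera("scene")[:,:,::-1];o=ctrl.get_obs();print(o['eef_pos'],o['wrist_force'],o['opening'])
cv2.imwrite("pics/t6raw.png",t);cv2.imwrite("pics/s6raw.png",s)
cv2.imwrite("pics/a6.png",np.hstack([cv2.resize(s[80:160,310:390],(400,400),interpolation=2),cv2.resize(t[195:275,90:170],(400,400),interpolation=2)]))
```

```text
[ 0.60502663 -0.0107728   0.18410054] [-0.27170064  0.12071678 -0.07055765] 0.8498275462454868
```

View pics/a6.png

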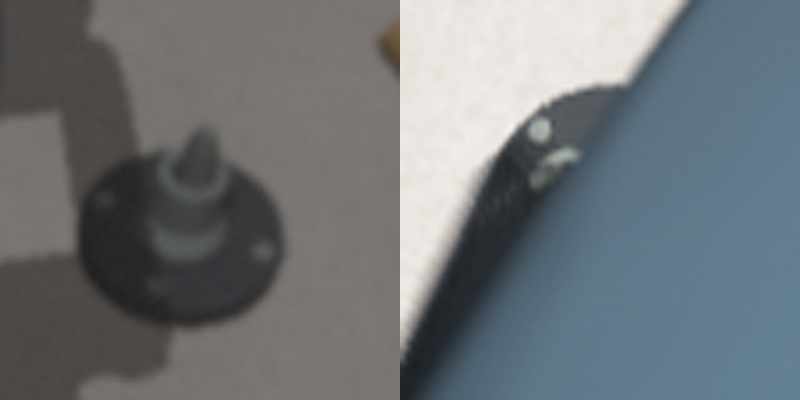

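The cone sits flat on the base with the spindle through it (scene half, 190,200). Now the nut.

Emit:
{"fn": "step_arm", "kwargs": {
  "xyz": [
    [8,-14,0],
    [22,-38,0],
    [32,-56,0],
    [35,-61,-10],
    [35,-61,-35],
    [35,-61,-65],
    [35,-61,-90],
    [35,-61,-105],
    [35,-61,-110],
    [35,-61,-110]
  ],
  "spin": [0,0,0,0,0,0,0,0,0,0],
  "fingers": [85,85,85,85,85,85,85,85,85,85]
}}

```text
time_s: 32.75
eef_pos: [0.6385, -0.0661, 0.0751]
eef_rot: [0.481, -0.517, 0.482, 0.518]
wrist_force: [-0.7, -0.2, 0.2]
opening: 0.848
```

Emit:
{"fn": "step_arm", "kwargs": {
  "xyz": [
    [0,0,-8],
    [0,0,-20],
    [0,0,-32],
    [0,0,-40],
    [0,0,-44],
    [0,0,-46],
    [0,0,-46]
  ],
  "spin": [0,0,0,0,0,0,0],
  "fingers": [85,85,85,85,85,85,85]
}}

```text
time_s: 33.45
eef_pos: [0.639, -0.0666, 0.0295]
eef_rot: [0.482, -0.518, 0.482, 0.518]
wrist_force: [-0.2, 0.1, 0.8]
opening: 0.851
```

Emit:
{"fn": "step_arm", "kwargs": {
  "xyz": [
    [0,-2,0],
    [0.5,-4,-0.5],
    [1,-6,-1],
    [1,-6,-1]
  ],
  "spin": [0,0,0,0],
  "fingers": [85,85,85,85]
}}

```text
time_s: 33.85
eef_pos: [0.6403, -0.0731, 0.029]
eef_rot: [-0.482, 0.518, -0.482, -0.517]
wrist_force: [0.2, -0.1, -0.6]
opening: 0.85
```

Emit:
{"fn": "step_arm", "kwargs": {
  "xyz": [
    [0,0,0],
    [0,0,0],
    [0,0,0],
    [0,0,0],
    [0,0,0],
    [0,0,0],
    [0,0,0],
    [0,0,0],
    [0,0,0]
  ],
  "spin": [0,0,0,0,0,0,0,0,0],
  "fingers": [76,69,65,62,59,56,50,30,10]
}}

```text
time_s: 34.75
eef_pos: [0.6403, -0.0726, 0.0294]
eef_rot: [-0.482, 0.518, -0.482, -0.518]
wrist_force: [-2.0, 0.6, 5.1]
opening: 0.541
```

Emit:
{"fn": "step_arm", "kwargs": {
  "xyz": [
    [0,0,4],
    [0,0,12],
    [0,0,25],
    [0,0,42],
    [0,0,62],
    [0,0,85],
    [0,0,108],
    [0,0,128],
    [0,0,142],
    [0,0,150]
  ],
  "spin": [0,0,0,0,0,0,0,0,0,0],
  "fingers": [10,10,10,10,10,10,10,10,10,10]
}}

```text
time_s: 35.75
eef_pos: [0.6408, -0.0728, 0.1815]
eef_rot: [-0.482, 0.519, -0.481, -0.517]
wrist_force: [-0.7, 0.2, -1.9]
opening: 0.542
```

Emit:
{"fn": "step_arm", "kwargs": {
  "xyz": [
    [-8,14,0],
    [-24,42,0],
    [-44,77,0],
    [-65,114,0],
    [-87,153,0],
    [-109,192,0],
    [-131,230,0],
    [-152,268,0],
    [-172,303,0],
    [-190,335,0]
  ],
  "spin": [0,0,0,0,0,0,0,0,0,0],
  "fingers": [10,10,10,10,10,10,10,10,10,10]
}}

```text
time_s: 36.75
eef_pos: [0.4469, 0.2642, 0.1775]
eef_rot: [0.481, -0.517, 0.482, 0.519]
wrist_force: [0.1, 1.2, -0.0]
opening: 0.545
```

Emit:
{"fn": "step_arm", "kwargs": {
  "xyz": [
    [-12,22,0],
    [-20,37,0],
    [-26,46,-8],
    [-28,49,-20],
    [-28,49,-30],
    [-28,49,-34],
    [-28,49,-34]
  ],
  "spin": [0,0,0,0,0,0,0],
  "fingers": [10,10,10,10,10,10,10]
}}

```text
time_s: 37.45
eef_pos: [0.4217, 0.3104, 0.1433]
eef_rot: [0.481, -0.517, 0.483, 0.518]
wrist_force: [-0.6, 0.4, -0.5]
opening: 0.542
```

Run:
```python
from h import *
from bench import ctrl
t=eyes.camera("top")[:,:,::-1];s=eyes.camera("scene")[:,:,::-1];o=ctrl.get_obs();print(o['eef_pos'],o['wrist_force'],o['opening'])
cv2.imwrite("pics/t7raw.png",t);cv2.imwrite("pics/s7raw.png",s)
a=cv2.convertScaleAbs(cv2.resize(s[75:125,325:375],(400,400),interpolation=2),alpha=1.8)
cv2.imwrite("pics/a7.png",np.hstack([a,cv2.resize(t[205:255,95:145],(400,400),interpolation=2)]))
th=np.linspace(0,2*np.pi,36,endpoint=False);z=o['eef_pos'][2]-.0194
for n,x0,y0 in(("scene",325,75),("top",95,205)):
  for nm,r,zz in(("bot",26,z),("top",26,z+.03)):
    P=proj(n,np.c_[.4224+r/1e3*np.cos(th),.3114+r/1e3*np.sin(th),np.full(36,zz)])
    Q=(P-[x0,y0]+.5)*8-.5;print(n,nm,"x",Q[:,0].min(),Q[:,0].max(),"y",Q[:,1].min(),Q[:,1].max())
```

```text
[0.42250632 0.31086406 0.14468924] [-0.34183106 -0.81914185 -0.63936137] 0.5412966549192504
scene bot x 138.2252667562252 293.6782822443929 y 150.00788715820704 267.1560025006396
scene top x 152.13908048357553 311.0726033878109 y 87.64010227697315 205.924345020445
top bot x 56.61496005416575 244.35308426668485 y 105.28962237062615 293.96276653463065
top top x 9.37251792441657 204.15585501411852 y 87.29594391851106 282.87510945418035
```

View pics/a7.png

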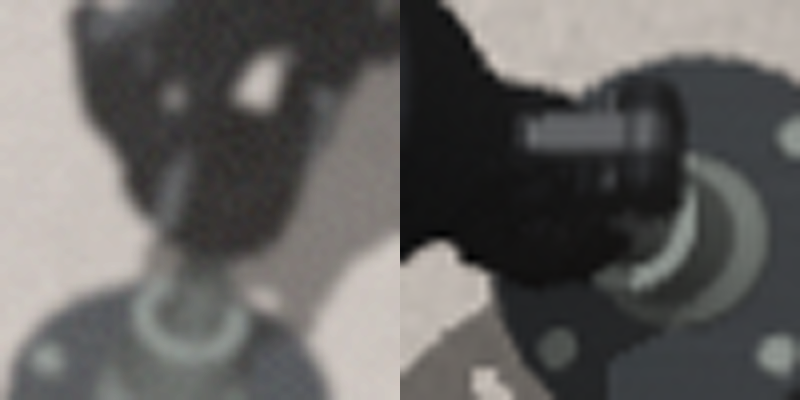

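The nut is over the cone and spindle. Its lower edge (scene half y≈260, top half y≈284) lies inside the expected outline by about the ridge depth in both views, so it's centred. I'm lowering it.

Emit:
{"fn": "step_arm", "kwargs": {
  "xyz": [
    [0,0.5,-4],
    [0,0.5,-9],
    [0,0.5,-14],
    [0,0.5,-19],
    [0,0.5,-24],
    [0,0.5,-28],
    [0,0.5,-30]
  ],
  "spin": [0,0,0,0,0,0,0],
  "fingers": [10,10,10,10,10,10,10]
}}

```text
time_s: 38.25
eef_pos: [0.4218, 0.3118, 0.1142]
eef_rot: [0.481, -0.518, 0.482, 0.518]
wrist_force: [-0.8, -0.1, -1.5]
opening: 0.545
```

Emit:
{"fn": "step_arm", "kwargs": {
  "xyz": [
    [0,0,-4],
    [0,0,-8],
    [0,0,-12],
    [0,0,-16],
    [0,0,-19],
    [0,0,-21],
    [0,0,-22]
  ],
  "spin": [0,0,0,0,0,0,0],
  "fingers": [10,10,10,10,10,10,10]
}}

```text
time_s: 38.95
eef_pos: [0.422, 0.3119, 0.0926]
eef_rot: [0.482, -0.518, 0.482, 0.518]
wrist_force: [1.0, 0.0, -1.7]
opening: 0.543
```

Emit:
{"fn": "step_arm", "kwargs": {
  "xyz": [
    [0,0,-0.5],
    [0,0,-1],
    [0,0,-1.5],
    [0,0,-2],
    [0,0,-2.5],
    [0,0,-2.5]
  ],
  "spin": [0,0,0,0,0,0],
  "fingers": [10,10,10,10,10,10]
}}

```text
time_s: 39.55
eef_pos: [0.422, 0.3119, 0.0902]
eef_rot: [0.482, -0.518, 0.482, 0.518]
wrist_force: [-0.1, -0.6, -1.5]
opening: 0.544
```

Emit:
{"fn": "step_arm", "kwargs": {
  "xyz": [
    [0,0,-0.5],
    [0,0,-1],
    [0,0,-1],
    [0,0,-1]
  ],
  "spin": [0,0,0,0],
  "fingers": [10,10,10,10]
}}

```text
time_s: 39.95
eef_pos: [0.4221, 0.3119, 0.0894]
eef_rot: [-0.482, 0.518, -0.482, -0.518]
wrist_force: [-1.8, 0.1, 1.3]
opening: 0.542
```

Emit:
{"fn": "step_arm", "kwargs": {
  "xyz": [
    [0,0,-0.5],
    [0,0,-0.5],
    [0,0,-0.5],
    [0,0,-0.5],
    [0,0,-0.5],
    [0,0,-0.5],
    [0,0,-0.5],
    [0,0,-0.5]
  ],
  "spin": [0,0,0,0,0,0,0,0],
  "fingers": [10,50,56,61,67,75,82,85]
}}

```text
time_s: 40.75
eef_pos: [0.422, 0.3119, 0.0887]
eef_rot: [0.482, -0.518, 0.482, 0.518]
wrist_force: [0.5, -0.2, 1.0]
opening: 0.848
```

Emit:
{"fn": "step_arm", "kwargs": {
  "xyz": [
    [0,0,5],
    [0,0,18],
    [0,0,40],
    [0,0,65],
    [0,0,90],
    [0,0,108],
    [0,0,115],
    [0,0,118]
  ],
  "spin": [0,0,0,0,0,0,0,0],
  "fingers": [85,90,95,100,100,100,100,100]
}}

```text
time_s: 41.55
eef_pos: [0.4225, 0.3121, 0.2082]
eef_rot: [-0.482, 0.518, -0.481, -0.517]
wrist_force: [0.4, -0.5, -0.2]
opening: 0.999
```

Emit:
{"fn": "step_arm", "kwargs": {
  "xyz": [
    [2,-20,0],
    [6,-55,0],
    [10,-95,0],
    [14,-138,0],
    [18,-182,0],
    [22,-226,0],
    [26,-270,0],
    [30,-315,0],
    [34,-360,0],
    [38,-405,0]
  ],
  "spin": [0,0,0,0,0,0,0,0,0,0],
  "fingers": [100,100,100,100,100,100,100,100,100,100]
}}

```text
time_s: 42.55
eef_pos: [0.4592, -0.0947, 0.206]
eef_rot: [0.482, -0.517, 0.482, 0.518]
wrist_force: [0.5, 0.5, -0.3]
opening: 1.001
```

Run:
```python
from h import *
from bench import ctrl
t=eyes.camera("top")[:,:,::-1];s=eyes.camera("scene")[:,:,::-1];o=ctrl.get_obs();print(o['eef_pos'],o['wrist_force'],o['opening'])
cv2.imwrite("pics/t8raw.png",t);cv2.imwrite("pics/s8raw.png",s)
a=cv2.convertScaleAbs(cv2.resize(s[80:160,310:390],(400,400),interpolation=2),alpha=1.8)
cv2.imwrite("pics/a8.png",np.hstack([a,cv2.resize(t[195:275,90:170],(400,400),interpolation=2)]))
```

```text
[ 0.45992197 -0.09777875  0.20624938] [ 0.07750889  0.41508406 -0.75812609] 1.0018929320800947
```

View pics/a8.png

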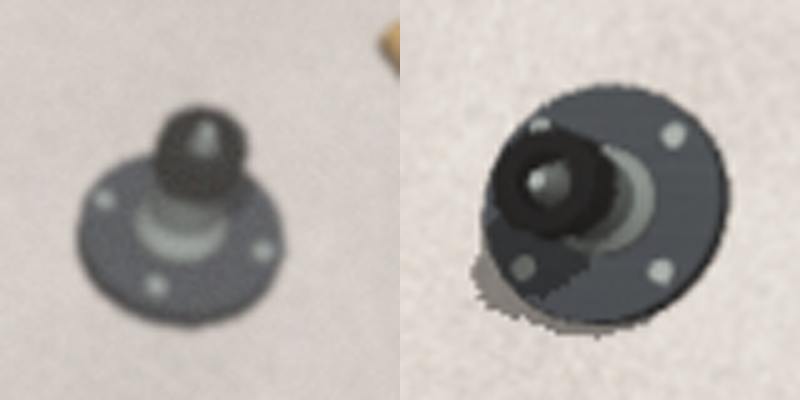

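The nut sits flat on the cone with the spindle tip through it in both views (scene half 200,150; top half 550,185). Now the can goes back.

Emit:
{"fn": "step_arm", "kwargs": {
  "xyz": [
    [3,-20,0],
    [8,-52,0],
    [13,-90,0],
    [18,-130,0],
    [23,-165,0],
    [26,-187,0],
    [27,-197,0],
    [27,-197,-10],
    [27,-197,-25],
    [27,-197,-35]
  ],
  "spin": [0,0,0,0,0,0,0,0,0,0],
  "fingers": [100,100,100,100,100,100,100,100,100,100]
}}

```text
time_s: 43.65
eef_pos: [0.4862, -0.2878, 0.1693]
eef_rot: [0.481, -0.517, 0.481, 0.519]
wrist_force: [-0.6, 0.2, -0.3]
opening: 1.002
```

Emit:
{"fn": "step_arm", "kwargs": {
  "xyz": [
    [0,0,0],
    [0,0,0]
  ],
  "spin": [0,0],
  "fingers": [100,100]
}}

```text
time_s: 43.85
eef_pos: [0.4869, -0.2891, 0.1712]
eef_rot: [0.481, -0.518, 0.481, 0.518]
wrist_force: [-0.3, 1.2, 1.2]
opening: 1.001
```

Emit:
{"fn": "step_arm", "kwargs": {
  "xyz": [
    [-0.5,-3,0],
    [-0.5,-6,-8],
    [-0.5,-6,-25],
    [-0.5,-6,-45],
    [-0.5,-6,-60],
    [-0.5,-6,-70],
    [-0.5,-6,-74.5],
    [-0.5,-6,-74.5],
    [-0.5,-6,-74.5]
  ],
  "spin": [0,0,0,0,0,0,0,0,0],
  "fingers": [100,100,100,100,100,100,100,100,100]
}}

```text
time_s: 44.75
eef_pos: [0.4869, -0.2965, 0.0979]
eef_rot: [-0.482, 0.518, -0.482, -0.517]
wrist_force: [-0.4, 0.0, 0.9]
opening: 1.001
```

Emit:
{"fn": "step_arm", "kwargs": {
  "xyz": [
    [0,0,0],
    [0,0,0],
    [0,0,0],
    [0,0,0],
    [0,0,0],
    [0,0,0],
    [0,0,0],
    [0,0,0],
    [0,0,0],
    [0,0,0]
  ],
  "spin": [0,0,0,0,0,0,0,0,0,0],
  "fingers": [88,78,72,68,65,62,58,50,30,20]
}}

```text
time_s: 45.75
eef_pos: [0.4866, -0.2958, 0.0976]
eef_rot: [0.482, -0.518, 0.481, 0.518]
wrist_force: [-0.0, 3.6, 5.8]
opening: 0.57
```

Emit:
{"fn": "step_arm", "kwargs": {
  "xyz": [
    [0,0,4],
    [0,0,12],
    [0,0,25],
    [0,0,42],
    [0,0,60],
    [5,12,70],
    [13,32,75],
    [23,55,75],
    [35,82,75],
    [47,110,75]
  ],
  "spin": [0,0,0,0,0,0,0,0,0,0],
  "fingers": [20,20,20,20,20,20,20,20,20,20]
}}

```text
time_s: 46.75
eef_pos: [0.534, -0.1845, 0.1728]
eef_rot: [-0.482, 0.518, -0.482, -0.517]
wrist_force: [0.1, 0.0, -2.4]
opening: 0.569
```

Emit:
{"fn": "step_arm", "kwargs": {
  "xyz": [
    [12,28,0],
    [24,57,0],
    [34,80,0],
    [41,97,0],
    [44,105,-5],
    [45,108,-20],
    [45,108,-35],
    [45,108,-48],
    [45,108,-55],
    [45,108,-55]
  ],
  "spin": [0,0,0,0,0,0,0,0,0,0],
  "fingers": [20,20,20,20,20,20,20,20,20,20]
}}

```text
time_s: 47.75
eef_pos: [0.5772, -0.0784, 0.1152]
eef_rot: [0.481, -0.516, 0.482, 0.519]
wrist_force: [0.6, -0.1, -3.0]
opening: 0.574
```

Emit:
{"fn": "step_arm", "kwargs": {
  "xyz": [
    [0,0,0],
    [0,0,0]
  ],
  "spin": [0,0],
  "fingers": [20,20]
}}

```text
time_s: 47.95
eef_pos: [0.5791, -0.0786, 0.118]
eef_rot: [-0.482, 0.518, -0.482, -0.517]
wrist_force: [-0.3, -0.0, -2.4]
opening: 0.568
```

Correcting to the recorded spot (0.5785, -0.0759), then down to about 0.1037.

Emit:
{"fn": "step_arm", "kwargs": {
  "xyz": [
    [-0.5,1.5,0],
    [-0.5,2.7,-3],
    [-0.5,2.7,-7],
    [-0.5,2.7,-10],
    [-0.5,2.7,-11],
    [-0.5,2.7,-12],
    [-0.5,2.7,-12],
    [-0.5,2.7,-12]
  ],
  "spin": [0,0,0,0,0,0,0,0],
  "fingers": [20,20,20,20,20,20,20,20]
}}

```text
time_s: 48.75
eef_pos: [0.5781, -0.0754, 0.1053]
eef_rot: [-0.482, 0.518, -0.482, -0.518]
wrist_force: [0.4, 0.1, -2.2]
opening: 0.569
```

Emit:
{"fn": "step_arm", "kwargs": {
  "xyz": [
    [0,0,-0.5],
    [0,0,-1],
    [0,0,-1.5],
    [0,0,-1.5],
    [0,0,-1.5]
  ],
  "spin": [0,0,0,0,0],
  "fingers": [20,20,20,20,20]
}}

```text
time_s: 49.25
eef_pos: [0.578, -0.0754, 0.1038]
eef_rot: [-0.482, 0.518, -0.482, -0.518]
wrist_force: [-0.7, 0.1, -2.5]
opening: 0.569
```

Emit:
{"fn": "step_arm", "kwargs": {
  "xyz": [
    [0,-0.3,-0.5],
    [0.3,-0.3,-1],
    [0.3,-0.3,-1],
    [0.3,-0.3,-1]
  ],
  "spin": [0,0,0,0],
  "fingers": [20,20,20,20]
}}

```text
time_s: 49.65
eef_pos: [0.5786, -0.0755, 0.1036]
eef_rot: [-0.482, 0.518, -0.481, -0.518]
wrist_force: [-2.7, 2.1, 4.7]
opening: 0.571
```

Contact at the expected height. I'll release the can, then fetch the jar.

Emit:
{"fn": "step_arm", "kwargs": {
  "xyz": [
    [0,0,0],
    [0,0,0],
    [0,0,0],
    [0,0,0],
    [0,0,0],
    [0,0,0],
    [0,0,0],
    [0,0,0]
  ],
  "spin": [0,0,0,0,0,0,0,0],
  "fingers": [54,59,64,70,80,92,100,100]
}}

```text
time_s: 50.45
eef_pos: [0.5783, -0.0757, 0.1028]
eef_rot: [0.482, -0.518, 0.482, 0.518]
wrist_force: [0.1, -0.7, -0.1]
opening: 1.004
```

Emit:
{"fn": "step_arm", "kwargs": {
  "xyz": [
    [0,0,10],
    [0,0,30],
    [0,0,60],
    [0,0,85],
    [0,0,105],
    [0,0,112]
  ],
  "spin": [0,0,0,0,0,0],
  "fingers": [100,100,100,100,100,100]
}}

```text
time_s: 51.05
eef_pos: [0.5798, -0.0761, 0.2183]
eef_rot: [-0.482, 0.519, -0.481, -0.516]
wrist_force: [0.3, -0.3, -0.3]
opening: 1.001
```

Emit:
{"fn": "step_arm", "kwargs": {
  "xyz": [
    [-12,-14,0],
    [-32,-38,0],
    [-55,-67,0],
    [-80,-98,0],
    [-105,-129,0],
    [-130,-159,0],
    [-152,-186,0],
    [-170,-208,0],
    [-183,-224,0],
    [-190,-233,0]
  ],
  "spin": [0,0,0,0,0,0,0,0,0,0],
  "fingers": [100,100,100,100,100,100,100,100,100,100]
}}

```text
time_s: 52.05
eef_pos: [0.3871, -0.3097, 0.2145]
eef_rot: [0.482, -0.517, 0.482, 0.518]
wrist_force: [0.4, 0.1, -0.1]
opening: 1.0
```

Emit:
{"fn": "step_arm", "kwargs": {
  "xyz": [
    [0,0,-10],
    [0,0,-30],
    [0,0,-45],
    [0,0,-50],
    [0,0,-50]
  ],
  "spin": [0,0,0,0,0],
  "fingers": [100,100,100,100,100]
}}

```text
time_s: 52.55
eef_pos: [0.3883, -0.3073, 0.1635]
eef_rot: [0.482, -0.517, 0.481, 0.519]
wrist_force: [0.6, 0.4, 1.1]
opening: 0.996
```

Target for the jar in the tray: (0.3882, -0.3082, 0.082).

Emit:
{"fn": "step_arm", "kwargs": {
  "xyz": [
    [0,-0.5,-12],
    [0,-0.5,-30],
    [0,-0.5,-50],
    [0,-0.5,-66],
    [0,-0.5,-76],
    [0,-0.5,-81],
    [0,-0.5,-81],
    [0,-0.5,-81]
  ],
  "spin": [0,0,0,0,0,0,0,0],
  "fingers": [100,100,100,100,100,100,100,100]
}}

```text
time_s: 53.35
eef_pos: [0.3887, -0.3096, 0.0844]
eef_rot: [-0.482, 0.518, -0.482, -0.517]
wrist_force: [0.4, 0.2, -0.1]
opening: 1.001
```

Emit:
{"fn": "step_arm", "kwargs": {
  "xyz": [
    [0,0,0],
    [0,0,0],
    [0,0,0],
    [0,0,0],
    [0,0,0],
    [0,0,0],
    [0,0,0],
    [0,0,0],
    [0,0,0],
    [0,0,0]
  ],
  "spin": [0,0,0,0,0,0,0,0,0,0],
  "fingers": [90,82,76,72,68,64,60,50,30,20]
}}

```text
time_s: 54.35
eef_pos: [0.3883, -0.3086, 0.084]
eef_rot: [0.482, -0.517, 0.481, 0.518]
wrist_force: [-0.9, 5.7, 5.9]
opening: 0.644
```

Emit:
{"fn": "step_arm", "kwargs": {
  "xyz": [
    [0,0,4],
    [0,0,12],
    [0,0,25],
    [0,0,42],
    [0,0,62],
    [0,0,85],
    [0,0,110],
    [0,0,135],
    [0,0,155],
    [0,0,163]
  ],
  "spin": [0,0,0,0,0,0,0,0,0,0],
  "fingers": [20,20,20,20,20,20,20,20,20,20]
}}

```text
time_s: 55.35
eef_pos: [0.389, -0.3101, 0.25]
eef_rot: [-0.481, 0.519, -0.482, -0.516]
wrist_force: [0.1, 0.2, -4.6]
opening: 0.642
```

Emit:
{"fn": "step_arm", "kwargs": {
  "xyz": [
    [4,12,0],
    [12,37,0],
    [21,70,0],
    [32,107,0],
    [45,145,0],
    [60,183,0],
    [77,220,0],
    [95,253,0],
    [115,282,0],
    [135,305,0]
  ],
  "spin": [0,0,0,0,0,0,0,0,0,0],
  "fingers": [20,20,20,20,20,20,20,20,20,20]
}}

```text
time_s: 56.35
eef_pos: [0.5226, -0.0011, 0.2452]
eef_rot: [0.481, -0.517, 0.482, 0.519]
wrist_force: [-0.1, -0.5, -3.8]
opening: 0.643
```

Emit:
{"fn": "step_arm", "kwargs": {
  "xyz": [
    [20,13,0],
    [35,22,0],
    [45,27,0],
    [50,29,0],
    [50,29,0],
    [50,29,0]
  ],
  "spin": [0,0,0,0,0,0],
  "fingers": [20,20,20,20,20,20]
}}

```text
time_s: 56.95
eef_pos: [0.5726, 0.0245, 0.2464]
eef_rot: [0.481, -0.517, 0.482, 0.518]
wrist_force: [-0.2, 0.2, -4.0]
opening: 0.643
```

Emit:
{"fn": "step_arm", "kwargs": {
  "xyz": [
    [0,0.5,-8],
    [0,0.5,-25],
    [0,0.5,-50],
    [0,0.5,-75],
    [0,0.5,-100],
    [0,0.5,-122],
    [0,0.5,-138],
    [0,0.5,-147],
    [0,0.5,-150],
    [0,0.5,-150]
  ],
  "spin": [0,0,0,0,0,0,0,0,0,0],
  "fingers": [20,20,20,20,20,20,20,20,20,20]
}}

```text
time_s: 57.95
eef_pos: [0.5733, 0.0251, 0.0968]
eef_rot: [0.482, -0.518, 0.482, 0.518]
wrist_force: [-0.3, 0.2, -4.3]
opening: 0.642
```

Emit:
{"fn": "step_arm", "kwargs": {
  "xyz": [
    [0,0,-1],
    [0,0,-2],
    [0,0,-3],
    [0,0,-4],
    [0,0,-4],
    [0,0,-4]
  ],
  "spin": [0,0,0,0,0,0],
  "fingers": [20,20,20,20,20,20]
}}

```text
time_s: 58.55
eef_pos: [0.5733, 0.0253, 0.0928]
eef_rot: [-0.482, 0.518, -0.482, -0.518]
wrist_force: [-0.4, 0.7, -4.3]
opening: 0.646
```

Emit:
{"fn": "step_arm", "kwargs": {
  "xyz": [
    [0,0,-0.5],
    [0,0,-1],
    [0,0,-1.5],
    [0,0,-2],
    [0,0,-2.3],
    [0,0,-2.3]
  ],
  "spin": [0,0,0,0,0,0],
  "fingers": [20,20,20,20,20,20]
}}

```text
time_s: 59.15
eef_pos: [0.5733, 0.0253, 0.0904]
eef_rot: [0.482, -0.518, 0.482, 0.518]
wrist_force: [-0.1, 0.4, -4.6]
opening: 0.639
```

Emit:
{"fn": "step_arm", "kwargs": {
  "xyz": [
    [0,0,-0.5],
    [0,0,-0.8],
    [0,0,-0.8],
    [0,0,-0.8]
  ],
  "spin": [0,0,0,0],
  "fingers": [20,20,20,20]
}}

```text
time_s: 59.55
eef_pos: [0.5736, 0.0253, 0.0901]
eef_rot: [-0.482, 0.518, -0.482, -0.518]
wrist_force: [-1.2, 1.0, -0.5]
opening: 0.645
```

Contact at the predicted height. I'll release, retreat clear and check.

Emit:
{"fn": "step_arm", "kwargs": {
  "xyz": [
    [0,0,-0.5],
    [0,0,-0.5],
    [0,0,-0.5],
    [0,0,-0.5],
    [0,0,-0.5],
    [0,0,-0.5],
    [0,0,-0.5],
    [0,0,-0.5],
    [0,0,-0.5]
  ],
  "spin": [0,0,0,0,0,0,0,0,0],
  "fingers": [20,60,66,70,75,85,95,100,100]
}}

```text
time_s: 60.45
eef_pos: [0.5733, 0.0253, 0.0892]
eef_rot: [-0.482, 0.518, -0.482, -0.518]
wrist_force: [-0.0, -0.7, 0.0]
opening: 0.999
```

Emit:
{"fn": "step_arm", "kwargs": {
  "xyz": [
    [0,0,10],
    [0,0,30],
    [0,0,60],
    [0,0,90],
    [0,0,115],
    [0,0,135],
    [0,0,150],
    [0,0,155]
  ],
  "spin": [0,0,0,0,0,0,0,0],
  "fingers": [100,100,100,100,100,100,100,100]
}}

```text
time_s: 61.25
eef_pos: [0.5742, 0.0252, 0.2466]
eef_rot: [-0.482, 0.519, -0.481, -0.517]
wrist_force: [1.0, -1.1, 0.5]
opening: 1.0
```

Emit:
{"fn": "step_arm", "kwargs": {
  "xyz": [
    [-6,-15,0],
    [-18,-45,0],
    [-32,-80,0],
    [-48,-118,0],
    [-64,-157,0],
    [-80,-196,0],
    [-96,-234,0],
    [-110,-270,0],
    [-122,-300,0],
    [-130,-320,0]
  ],
  "spin": [0,0,0,0,0,0,0,0,0,0],
  "fingers": [100,100,100,100,100,100,100,100,100,100]
}}

```text
time_s: 62.25
eef_pos: [0.4409, -0.2968, 0.2426]
eef_rot: [0.482, -0.516, 0.482, 0.518]
wrist_force: [0.2, -0.2, -0.8]
opening: 0.998
```

Run:
```python
from h import *
from bench import ctrl
t=eyes.camera("top")[:,:,::-1];s=eyes.camera("scene")[:,:,::-1];o=ctrl.get_obs();print(o['time_s'],o['eef_pos'],o['wrist_force'],o['opening'])
cv2.imwrite("pics/t9raw.png",t);cv2.imwrite("pics/s9raw.png",s)
cv2.imwrite("pics/s9.png",cv2.resize(s,(768,576)))
t0=cv2.imread("pics/top0.png");s0=cv2.imread("pics/scene0.png")
f=lambda a:cv2.resize(a,(399,290),interpolation=2)
cv2.imwrite("pics/cmp9.png",np.vstack([np.hstack([f(t0[125:205,212:322]),f(t[125:205,212:322])]),np.hstack([f(s0[160:251,200:325]),f(s[160:251,200:325])])]))
# registration of cap / lid between first and last scene pictures
for n,x0,y0,x1,y1 in(("can",226,178,252,226),("jar",262,164,292,212)):
    r,m=cv2.minMaxLoc(cv2.matchTemplate(cv2.resize(s[y0-4:y1+4,x0-4:x1+4],None,fx=8,fy=8,interpolation=2),cv2.resize(s0[y0:y1,x0:x1],None,fx=8,fy=8,interpolation=2),cv2.TM_CCOEFF_NORMED))[1::2]
    print(n,r,(np.array(m)-32)/8)
for n,x0,y0,x1,y1 in(("jartop",232,153,260,192),("cantop",277,150,303,190)):
    r,m=cv2.minMaxLoc(cv2.matchTemplate(cv2.resize(t[y0-4:y1+4,x0-4:x1+4],None,fx=8,fy=8,interpolation=2),cv2.resize(t0[y0:y1,x0:x1],None,fx=8,fy=8,interpolation=2),cv2.TM_CCOEFF_NORMED))[1::2]
    print(n,r,(np.array(m)-32)/8)
```

```text
62.35 [ 0.44096858 -0.29714956  0.24261877] [ 0.81972405  0.1101161  -0.60397836] 1.000855258613716
can 0.9464271664619446 [0.25 0.25]
jar 0.8605260252952576 [-0.125  0.375]
jartop 0.8480075001716614 [ 0.25 -0.25]
cantop 0.7916563153266907 [ 0.    -0.125]
```

View pics/cmp9.png

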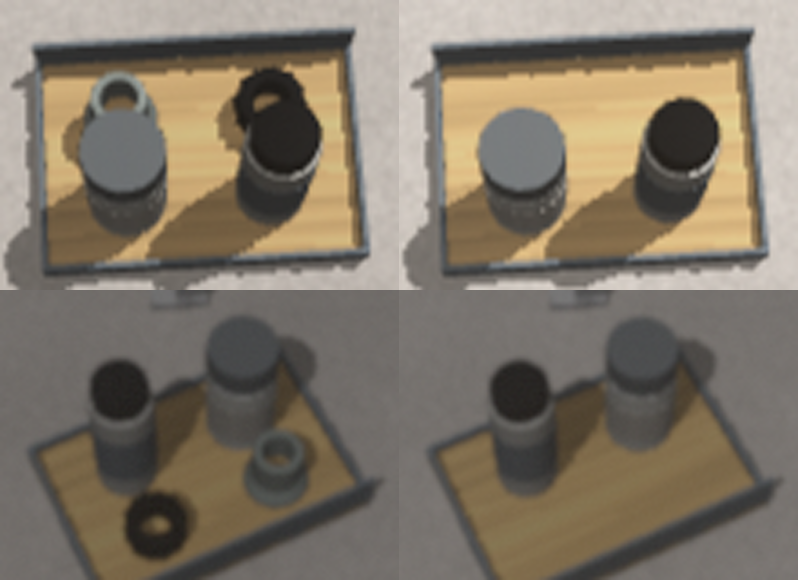

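View pics/s9.png

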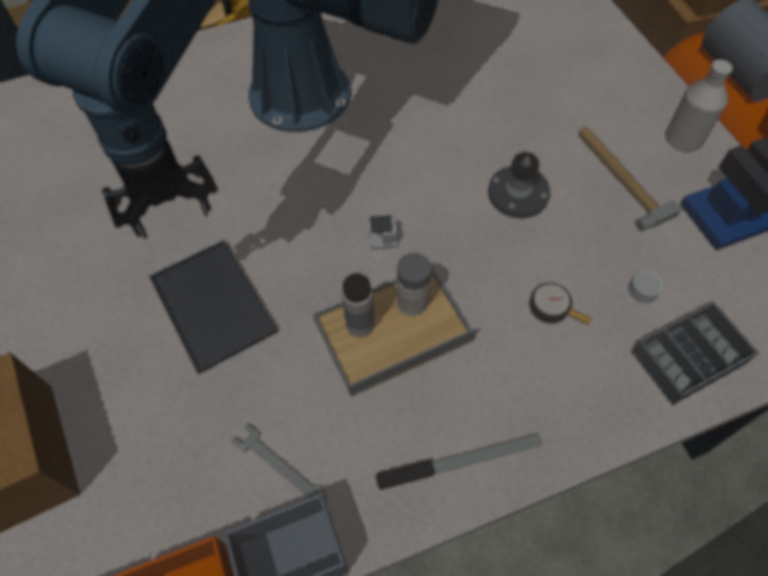

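The can and jar are back upright at their starting spots, with image shifts of at most 0.4 px (about 1 mm). The spindle carries the cone and nut at (521,180), and the jaw and gauge are unmoved. The gripper is clear of everything.

```bash
python3 -c "
from bench import hand_in; print(hand_in())"
```

```text
the job is handed in; nothing more can be done
None
```

The job is done and handed in at about 62 s of the 138 s allowed. I stood the jar and the can in the tray and put the cone over the spindle onto the base. The nut went on top of the cone, and then the can and the jar went back to their spots in the rack.

- **Contact heights:** every set-down touched within about 1 mm of the height predicted from its grasp.
- **Spindle:** both cameras show the nut flat on the cone with the spindle tip through it. The scene camera shows the cone flat on the base.
- **Return spots:** in the last pictures the can and jar stand upright, shifted by at most about 0.4 px (roughly 1 mm) from the first pictures. Those matches are imperfect (scores 0.79–0.95) because the cone and nut are gone from the background.
- **Jaw and gauge:** they look unmoved in the final scene picture, but I did not measure them.
- **Forces:** the readings I took stayed below about 9 N. They come from the end of each move, so a brief peak in between could have been missed.
- **Disagreement:** at the start the two cameras differed by 3–5 mm on positions in the rack. I used the mean, and all the grasps and fits went in without trouble.

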